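Relieve the pot-filler and draw the water filter cartridge

TASK

The water is shut off and the filter cartridge is due for a change: first squeeze the trigger of the upright pot-filler sprayer all the way in and let it go again, to take the pressure off the line. Then lift the filter case's cover flap right back until it stays open by itself, draw the cartridge up out of its well by its grip, and carry it, kept upright, to the steel drip tray. Finish while still holding it: upright and still above the middle of the tray, well clear of tray and filter case, with the flap left open and everything else on the counter left where it stands.

Things in the scene. Friction and masses are not known exactly. Their poses are not given: they have to be found in the camera images.
- sprayer: Pot-filler spray handset standing upright in its deck socket, fixed: 58 mm wide steel foot, 25 mm thick black grip, small domed steel head, 160 mm tall in all. Origin: centre of the foot on the counter (z = 0); z up. The round nozzle points to its +x, the trigger lies along its -x side.
- nozzle_face (a point): Centre of the handset's flat nozzle face, 21 mm to +x of the handset's axis and 126 mm above the counter (face 29 mm across).
- trigger_pad (a point): Point on the outer face of the trigger, 112 mm above the counter, 35 mm to -x of the handset's axis at rest. The trigger is a steel paddle 18 mm wide, 5 mm thick, from a pivot in the head (14 mm to -x, 153 mm up) down to 83 mm, leaning outward. Squeezed, it swings towards the grip. Nozzle and trigger can be taken between the fingers from above: 56 mm apart at rest, 47 mm squeezed.
- trigger (a joint): Angle of the trigger: 0 released, 0.22 rad fully squeezed against its stop (about 9 mm at trigger_pad). Spring return; about 5 N at trigger_pad to start it and 9 N to hold it fully in.
- filter_case: Water filter, fixed: white case 140 mm (its x) by 130 mm (its y), 142 mm high, walls 6 mm, under the cover flap. Origin: centre of the underside; the front with the gauge faces its -x, the flap's hinge is at its +x side. Inside, a bulkhead (upper face 95 mm up) has one central well, 62 mm across, for the cartridge; the space above it is 128 by 118 mm, open upward once the flap is lifted.
- flap_hinge (a point): Middle of the flap's hinge line, 66 mm to +x of the case's centre and 143 mm up; the hinge line runs along the case's y.
- flap_bar (a point): Middle of the bar pull on the flap: a steel rod 10 mm thick and 64 mm long along the case's y, on two posts 52 mm apart, 30 mm above the flap's upper face (centre of rod), 6 mm in from its front edge. Flap closed: 68 mm to -x of the case's centre and 181 mm up. Moves with the flap.
- flap (a joint): Angle of the cover flap (plate 140 x 130 x 8 mm, 150 g): 0 shut, grows as its front edge lifts, 1.95 rad fully back against its stop. It falls shut by its weight when let go before upright, and falls on back and stays from about 1.4 rad on.
- cartridge: Filter cartridge, hidden under the flap: white round body 56 mm across, 82 mm long, then a flange 72 mm across, 8 mm thick, that rests on the bulkhead, on it an upright grip plate 40 mm (its x) by 12 mm (its y), 30 mm high. 120 mm tall, about 220 g. Origin: centre of its underside, 13 mm above the counter when seated; z up. Clear of the case when its underside is above 142 mm.
- cartridge_grip (a point): Point in the middle of the grip plate, 111 mm above the cartridge's underside (plate from 90 to 120 mm), 124 mm above the counter when seated.
- drip_tray: Shallow open steel tray, 200 mm (its x) by 150 mm (its y), 22 mm high, walls 3 mm, loose, about 450 g. Origin: centre of its underside.
- jar_beans: Bystander: square glass jar with bamboo lid, dark filling, 70 x 70 x 102 mm, origin at the centre of its underside.
- jar_rice: Bystander: square glass jar with bamboo lid, pale filling, 70 x 70 x 102 mm, origin at the centre of its underside.
- salt_pot: Bystander: round white salt pot with wooden lid, 58 mm across, 76 mm tall, origin at the centre of its underside.
- pepper_mill: Bystander: turned dark wooden pepper mill, 50 mm across, 125 mm tall, origin at the centre of its underside.
- oil_bottle: Bystander: green glass oil bottle, 60 mm across, 170 mm tall, origin at the centre of its underside.
- spoon_set: Bystander: four steel measuring spoons clipped together, lying flat, about 125 mm long and 10 mm high, origin near the middle of its underside.
There are look-alikes about, which are no part of the job. There is more than one size of the filter_case; the job needs the larger. Of the things that look like the sprayer, take the one that is nearest to the robot's base at the start.

How it is judged:
On the way, in this order (a step that is already met when the one before it is completed fails the run):
1. the trigger is squeezed all the way in (value of joint trigger above 0.17 rad), for 0.2 s.
2. the trigger is let go and back out, the fingers off the sprayer (value of joint trigger below 0.04 rad and contact force between the fingers and sprayer below 0.1 N), for 0.2 s.
3. the flap is lifted right back and stays open with the fingers off it (value of joint flap above 1.6 rad and contact force between the fingers and filter_case below 0.1 N), for 0.3 s.
4. the cartridge is drawn up clear of the case, held in the fingers (height (world z) of cartridge above 0.145 m and contact force between the fingers and cartridge above 0.5 N), for 0.1 s.
At the end, for the whole second after the job is handed in: The cartridge is held in the fingers, still (under 20 mm/s) and upright within 0.25 rad, its axis within 45 mm of the tray's middle and its underside more than 40 mm above the counter, touching neither tray nor case; the flap stands open beyond 1.6 rad and the trigger is released (below 0.04 rad) (horizontal distance between cartridge and drip_tray below 0.045 m and height (world z) of cartridge above 0.04 m and angle between cartridge's own z axis and vertical below 0.25 rad and linear speed of cartridge below 0.02 m/s and contact force between the fingers and cartridge above 0.5 N and contact force between cartridge and drip_tray below 0.1 N and contact force between cartridge and filter_case below 0.1 N and value of joint flap above 1.6 rad and value of joint trigger below 0.04 rad); the arm keeps its last pose, push and grip.
It fails at once if the cartridge is tipped (more than 0.6 rad from upright) (angle between cartridge's own z axis and vertical above 0.6 rad).
It fails at once if the drip tray is pushed away (more than 40 mm) (distance of drip_tray from where it was at the start of the episode above 0.04 m).
It fails at once if a bystander is disturbed (more than 30 mm) (distance of any of jar_beans, jar_rice, salt_pot, pepper_mill, oil_bottle, spoon_set from where it was at the start of the episode above 0.03 m).
It also fails if it takes over 72 s, if anything falls off the work surface, if the arm or the gripper's body presses on something with over 40 N, if the wrist force passes 120 N, or if a joint passes its speed limit or range.

ROBOT

A 7-joint arm with a two-finger parallel gripper is mounted at the origin on the work surface. World frame = base frame: x ahead of the robot, y to its left, z up, the work surface at z = 0. Lengths are in m, angles in rad, forces in N, time in s.
With the tool pointing down it reaches from about 0.425 to 0.925 m from the base axis. Payload 6.8 kg.
Tool frame: the origin (TCP) lies midway between the tips of the shut fingers; the grasp point (between the pads) lies 19 mm behind it (grip_point_offset is the distance from the TCP to the grasp point, in m); y points along the fingers, x is the direction in which the jaws open and shut, and the axes are right-handed (so a half turn about y gives the same grasp; the last joint's range is limited). The gripper opens to 85 mm and grips with 20 to 120 N. Pads are 22 mm wide; open, the fingers measure 114 mm over their backs; the gripper's body (76 mm by 85 mm) begins 54 mm behind the grasp point. The pads swing forward as they close: fully open they stand 13 mm farther back than shut.
Start: joints at [-1.411, 0.477, 0.022, 1.555, -0.011, 1.109, -0.083], TCP at [0.179, 0.651, 0.231] pointing down, gripper open.
Joint ranges: [-2.96, 2.96], [-0.34, 2.1], [-1.41, 1.46], [0.24, 2.44], [-1.37, 4.51], [0.17, 1.92], [-2.96, 2.96]. Speed limits (rad/s): [2.39, 2.39, 3.14, 3.14, 3.14, 3.14, 3.14].

INTERFACE

Orientations are given as a unit quaternion [w, x, y, z].
In Python, from station import get_obs, read_camera, hand_in, grip_point_offset gives the robot as it stands.
- The arm moves only by the tool play_rows, never from a script. Its argument "increments" is a list of rows, each a list of 2 entries, a list of its own where there are three numbers: the shift along the tool's x, y, z in m, then the turn, a rotation vector about the tool's x, y, z in degrees. In form: [[[tx, ty, tz], [ax, ay, az]], ...]. A call has 1 to 20 rows; each row shifts and turns the commanded pose from where the row before left it, along the tool's axes as they then stand; what a row does not reach is not made up. A row lasts 1/12 s, in which the tool goes at most 41.7 mm and 7.16 degrees, less where a joint would pass 70% of its speed; a pose out of reach is approached as far as the arm can. A call with a gripper value outside its range is refused whole. "gripper" is the finger opening in m, from 0 to 0.0854, set as the call begins (left out, the last holds). The fingers move at their own pace and stop on an object; "grip_force" is the grip in N (left out, the last holds). Time passes only in rows, so rows that do not move let the fingers close. It gives the time, the measured TCP pose, the force and the opening at its end, in the units of the state.
- get_obs(): the state, without advancing time (a new reading comes with each control period).
- read_camera(name): name is "scene" or "top" or "wrist"; returns a dict with "color" (400x640x3 uint8, red, green, blue), "range_z" (400x640 float32, m along the optical axis (not along the pixel's ray), 0 where there is no reading), "intrinsics" (3x3 intrinsics, pixels), "dist_coeffs" ([k1, k2, p1, p2, k3] as OpenCV has them; the pictures are not rectified), "R" (3x3) and "t" (3): a world point X has camera coordinates R X + t; the wrist camera has in their place "hand_eye" (4x4, takes a point from camera to tool coordinates, whose origin is the TCP and whose axes are the tool frame's). Camera axes: x right, y down, z forward; pixel columns grow to the right and rows downward; lengths in m; the calibration is good to about 2 mm. A picture is of the moment at which its call begins: read the wrist's pose just before it.
- hand_in(): hands the job in, once; it reports no verdict.
The state is a dict: "t": time; "q": joint angles; "joint_vel": joint speeds; "joint_torque": joint torques, N m; "eef_pos": TCP position; "tool_rot": TCP orientation; "contact_force": force on the tool from outside, world axes, zero at the start; "torque": the same for the moment, N m; "gripper_width": opening from 0.0 (shut) to 1.0 (fully open).
Only numpy, scipy, OpenCV 4.12 (cv2) and the standard library are available. Lean on these libraries where they do the work, as an engineer would, in place of code of your own. Each camera call takes 0.05 s, during which the arm holds its last target. There are 200 camera calls.

## Working session

There is one attempt and no reset: what is moved stays moved. The work goes in short steps, Python scripts to look and compute and a tool call to move; the robot and the scene stay as the last step left them, time stands still between calls to the robot, and variables do not carry over. Pictures are saved under pics/ and viewed, about 8 in all and at most 12, crops included, and the job is handed in when it is done.

Besides the shell and the picture viewer there is one more tool, called after "Call:" in YAML: its name, and indented under it one key for each argument. play_rows: Moves the arm, as the interface text tells. Its arguments: {"type":"object","properties":{"increments":{"type":"array","items":{"type":"array"}},"gripper":{"type":"number"},"grip_force":{"type":"number"}},"required":["increments"]}

```bash
mkdir -p pics; ls
cat > h.py <<'E'
import numpy as np, cv2
from station import get_obs, read_camera
from scipy.spatial.transform import Rotation as Rn
def pose():
    o=get_obs(); q=o["tool_rot"]; return np.array(o["eef_pos"]), Rn.from_quat([q[1],q[2],q[3],q[0]]).as_matrix(), o
def cam(n):
    p,R,o=pose(); c=read_camera(n)
    K=np.array(c["intrinsics"]);d=np.array(c["dist_coeffs"])
    if n=="wrist":
        H=np.array(c["hand_eye"]); Rw=R@H[:3,:3]; tw=R@H[:3,3]+p
    else:
        Rw=np.array(c["R"]).T; tw=-Rw@np.array(c["t"])
    return dict(c=c["color"],z=c["range_z"],K=K,d=d,R=Rw,o=tw)
def cloud(C):
    h,w=C["z"].shape
    uv=np.stack(np.meshgrid(np.arange(w),np.arange(h)),-1).reshape(-1,1,2).astype(np.float64)
    n=cv2.undistortPoints(uv,C["K"],C["d"]).reshape(h,w,2)
    P=np.dstack([n,np.ones((h,w))])*C["z"][...,None]
    W=P@C["R"].T+C["o"]; W[C["z"]<=0]=np.nan
    return W
def save(C,f): cv2.imwrite("pics/"+f,C["c"][...,::-1])
E
python3 - <<'E'
from h import *
import station
print(station.grip_point_offset, pose())
for n in("scene","top"):
    C=cam(n); save(C,n+"0.png"); np.savez("/tmp/"+n,**C); print(n,C["o"],C["R"][:,2],(C["z"]>0).mean())
E
```

```text
pics
0.0187 (array([0.17845367, 0.6503591 , 0.23032329]), array([[ 2.64569361e-01, -3.62144537e-04, -9.64366591e-01],
       [ 9.64364915e-01, -1.80240631e-03,  2.64569578e-01],
       [-1.83399286e-03, -9.99998310e-01, -1.27622000e-04]]), {'t': 0.0, 'q': array([-1.41110331,  0.47779172,  0.02232439,  1.55646982, -0.01150234,
        1.10929745, -0.08309867]), 'joint_vel': array([ 0.00100665, -0.00107811,  0.00025357, -0.001841  , -0.00138998,
        0.0005674 , -0.00139308]), 'joint_torque': array([ 5.86964543e-04, -5.96447504e+01,  1.60813618e+00, -2.81209338e+01,
        1.24651377e-02,  9.11392010e-03, -1.44073613e-05]), 'eef_pos': array([0.17845367, 0.6503591 , 0.23032329]), 'tool_rot': array([-0.56183613,  0.56269428,  0.42829775, -0.42927422]), 'contact_force': array([-0.23399856, -0.53042556,  0.40048076]), 'torque': array([0.04315083, 0.00353798, 0.02929129]), 'gripper_width': 1.0001170762030838})
scene [1.5205817  0.47801868 1.00384196] [-0.7079775  -0.30368018 -0.63760976] 0.9956875
top [0.33143749 0.07095172 1.52976249] [ 0.17042469  0.00448206 -0.98536051] 0.99608984375
```

View pics/scene0.png

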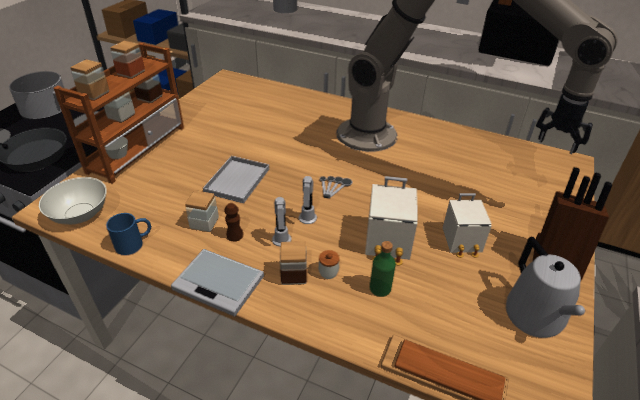

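View pics/top0.png

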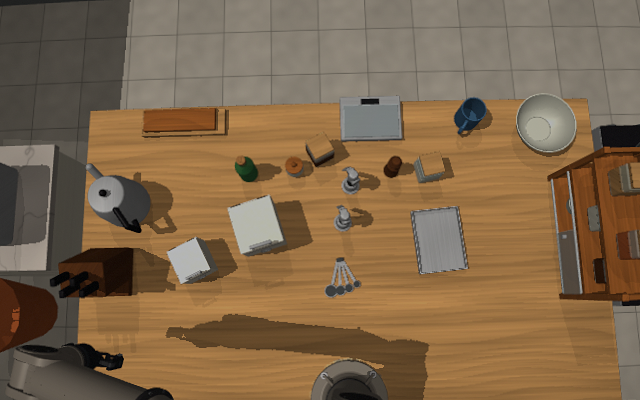

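Scene: two sprayers (308,200) and (281,220), larger case (393,225), smaller (467,225), tray (237,178). In top: near sprayer (343,218), case flap (257,225) with bar (267,246) toward the robot, tray (440,240), spoons (342,278), bottle (245,168).

Run:
```python
from h import *
def L(n): return dict(np.load("/tmp/%s.npz"%n))
W={n:cloud(L(n)) for n in("scene","top")}
P=np.concatenate([w.reshape(-1,3) for w in W.values()]); P=P[np.isfinite(P).all(1)]
T=W["top"]
# objects: connected comps of heights in world grid
X=P[(P[:,2]>.008)&(P[:,2]<.3)&(P[:,0]>.3)&(P[:,0]<.95)&(abs(P[:,1])<.65)]
g=np.zeros((330,660),np.uint8)
ij=((X[:,:2]-[.3,-.65])/.002).astype(int); g[ij[:,0],ij[:,1]]=1
g=cv2.morphologyEx(g,cv2.MORPH_CLOSE,np.ones((3,3)))
n,l,s,c=cv2.connectedComponentsWithStats(g)
lab=l[ij[:,0],ij[:,1]]
for i in range(1,n):
    m=X[lab==i]
    if len(m)<60: continue
    t=m[m[:,2]>np.percentile(m[:,2],97)-.012]
    r=cv2.minAreaRect(m[:,:2].astype(np.float32))
    rt=cv2.minAreaRect(t[:,:2].astype(np.float32))
    print(len(m),"zmax %.3f"%np.percentile(m[:,2],99),"all",np.round(r[0],3),np.round(r[1],3),round(r[2],1),"top",np.round(rt[0],3),np.round(rt[1],3),round(rt[2],1))
```

```text
333 zmax 0.017 all [0.335 0.011] [0.043 0.113] 13.5 top [0.335 0.011] [0.043 0.113] 13.5
3640 zmax 0.139 all [0.433 0.469] [0.131 0.101] 26.3 top [0.427 0.466] [0.113 0.099] 24.0
932 zmax 0.027 all [ 0.476 -0.295] [0.213 0.163] 5.4 top [ 0.476 -0.298] [0.211 0.158] 5.2
5667 zmax 0.185 all [0.535 0.261] [0.173 0.139] 16.8 top [0.472 0.255] [0.045 0.092] 3.5
2068 zmax 0.172 all [0.597 0.634] [0.166 0.032] 0.0 top [0.581 0.644] [0.132 0.022] 8.3
750 zmax 0.162 all [0.547 0.009] [0.077 0.047] 43.8 top [0.546 0.004] [0.04  0.032] 8.5
819 zmax 0.162 all [ 0.664 -0.018] [0.07  0.049] 54.7 top [ 0.665 -0.025] [0.04  0.034] 16.0
1763 zmax 0.107 all [ 0.705 -0.271] [0.077 0.074] 13.7 top [ 0.704 -0.273] [0.073 0.069] 13.9
1458 zmax 0.173 all [0.712 0.301] [0.062 0.063] 86.0 top [0.712 0.302] [0.03  0.028] 28.3
779 zmax 0.126 all [ 0.71  -0.158] [0.052 0.048] 43.1 top [ 0.709 -0.158] [0.032 0.033] 18.2
806 zmax 0.076 all [0.72  0.154] [0.061 0.058] 33.2 top [0.719 0.153] [0.057 0.056] 83.4
1776 zmax 0.107 all [0.769 0.075] [0.078 0.081] 28.1 top [0.77  0.069] [0.073 0.069] 26.1
1251 zmax 0.072 all [ 0.837 -0.603] [0.198 0.094] 0.0 top [ 0.837 -0.603] [0.198 0.093] 0.1
5655 zmax 0.034 all [ 0.878 -0.099] [0.205 0.145] 89.7 top [ 0.878 -0.099] [0.203 0.145] 89.9
1892 zmax 0.097 all [ 0.868 -0.418] [0.086 0.111] 89.3 top [ 0.878 -0.42 ] [0.093 0.084] 10.9
6389 zmax 0.038 all [0.888 0.514] [0.272 0.098] 89.6 top [0.892 0.515] [0.087 0.271] 2.2
```

Run:
```python
from h import *
c=read_camera("wrist"); print(np.round(c["hand_eye"],3), c["intrinsics"][0])
W=np.concatenate([cloud(dict(np.load("/tmp/%s.npz"%n))).reshape(-1,3) for n in("scene","top")])
m=W[(W[:,2]>.143)&(W[:,2]<.158)&(abs(W[:,0]-.535)<.13)&(abs(W[:,1]-.261)<.13)]
r=cv2.minAreaRect(m[:,:2].astype(np.float32)); print("flap",r,np.median(m[:,2]))
b=W[(W[:,2]>.172)&(W[:,2]<.195)&(abs(W[:,0]-.535)<.13)&(abs(W[:,1]-.261)<.08)]
print(b.mean(0),cv2.minAreaRect(b[:,:2].astype(np.float32)))
for c0 in([.547,.007],[.665,-.02]):
  for a,bb in((.02,.08),(.1,.13),(.13,.17)):
    s=W[(W[:,2]>a)&(W[:,2]<bb)&(abs(W[:,0]-c0[0])<.05)&(abs(W[:,1]-c0[1])<.05)]
    print(a,len(s),s.mean(0).round(3),s[:,:2].min(0).round(3),s[:,:2].max(0).round(3))
```

```text
[[ 1.    -0.     0.     0.   ]
 [-0.    -0.31   0.951 -0.143]
 [-0.    -0.951 -0.31   0.08 ]
 [ 0.     0.     0.     1.   ]] [302.26018566   0.         317.60814214]
flap ((0.5246233940124512, 0.26125282049179077), (0.15214230120182037, 0.13150262832641602), 16.055997848510742) 0.15094309905280767
[0.46123767 0.24346529 0.18383937] ((0.4617292881011963, 0.24323426187038422), (0.013337031938135624, 0.06462450325489044), 17.449522018432617)
0.02 209 [0.545 0.01  0.042] [ 0.52  -0.018] [0.564 0.025]
0.1 113 [0.56  0.014 0.117] [ 0.518 -0.018] [0.582 0.025]
0.13 297 [0.547 0.005 0.15 ] [ 0.52  -0.018] [0.574 0.021]
0.02 244 [ 0.665 -0.021  0.043] [ 0.642 -0.048] [ 0.684 -0.002]
0.1 120 [ 0.68  -0.013  0.116] [ 0.637 -0.049] [0.699 0.004]
0.13 310 [ 0.667 -0.022  0.15 ] [ 0.64  -0.046] [ 0.692 -0.002]
```

Call:
play_rows:
  increments:
    - [[0, -0.03, 0], [0, 0, 0]]
    - [[0, -0.03, 0], [0, 0, 0]]
    - [[0, -0.03, 0], [0, 0, 0]]
    - [[0, -0.03, 0], [0, 0, 0]]
    - [[0, -0.03, 0], [0, 0, 0]]
    - [[0, -0.02, 0], [0, 0, 0]]

```text
t: 0.65
eef_pos: [0.1787, 0.6513, 0.4045]
tool_rot: [0.563, -0.562, -0.43, 0.428]
contact_force: [0.6, 0.0, 1.0]
gripper_width: 1.004
```

Call:
play_rows:
  increments:
    - [[-0.0075, 0, -0.0385], [0, 3.3, 0]]
    - [[-0.0075, 0, -0.038], [0, 3.3, 0]]
    - [[-0.0075, 0, -0.038], [0, 3.3, 0]]
    - [[-0.0075, 0, -0.0375], [0, 3.3, 0]]
    - [[-0.0075, 0, -0.037], [0, 3.3, 0]]
    - [[-0.0075, 0, -0.0365], [0, 3.3, 0]]
    - [[-0.0075, 0, -0.036], [0, 3.3, 0]]
    - [[-0.0075, 0, -0.036], [0, 3.3, 0]]
    - [[-0.0075, 0, -0.0355], [0, 3.3, 0]]
    - [[-0.0075, 0, -0.035], [0, 3.3, 0]]
    - [[-0.0075, 0, -0.035], [0, 3.3, 0]]
    - [[-0.0075, 0, -0.0345], [0, 3.3, 0]]
    - [[-0.0075, 0, -0.034], [0, 3.3, 0]]
    - [[-0.0075, 0, -0.034], [0, 3.3, 0]]
    - [[-0.0075, 0, -0.0335], [0, 3.3, 0]]
    - [[-0.0075, 0, -0.033], [0, 3.3, 0]]
    - [[-0.0075, 0, -0.033], [0, 3.3, 0]]
    - [[-0.0075, 0, -0.0325], [0, 3.3, 0]]
    - [[-0.0075, 0, -0.032], [0, 3.3, 0]]
    - [[-0.0075, 0, -0.032], [0, 3.3, 0]]

```text
t: 2.32
eef_pos: [0.5397, 0.078, 0.401]
tool_rot: [-0.705, 0.705, 0.052, -0.052]
contact_force: [0.5, 0.1, -0.0]
gripper_width: 0.999
```

Run:
```python
from h import *
p,R,o=pose(); print(p,R.round(3),o["q"].round(2))
C=cam("wrist"); save(C,"w1.png"); np.savez("/tmp/w1",**C)
```

```text
[0.53966335 0.07801771 0.40101068] [[ 0.989 -0.    -0.147]
 [ 0.147 -0.     0.989]
 [-0.    -1.    -0.   ]] [-0.71  0.14  0.53  1.65 -0.07  1.36 -0.03]
```

View pics/w1.png

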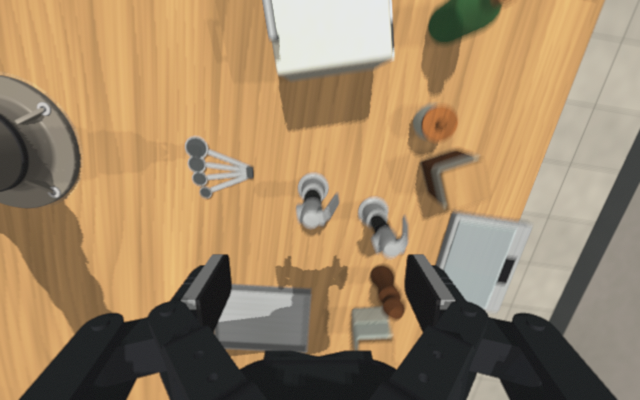

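Sprayer foot at about (313,188), head (312,217), trigger paddle at (335,208): its trigger faces away from the robot, nozzle toward it. Measuring it from the cloud.

Run:
```python
from h import *
C=dict(np.load("/tmp/w1.npz")); W=cloud(C)
cv2.imwrite("pics/w1c.png",cv2.resize(C["c"][150:250,260:360,::-1],None,fx=6,fy=6,interpolation=cv2.INTER_CUBIC))
A=W[150:250,260:350].reshape(-1,3); A=A[(A[:,0]<.61)&(A[:,2]>.006)&(abs(A[:,1])<.06)]
for a,b in((.006,.02),(.02,.06),(.06,.085),(.085,.1),(.1,.115),(.115,.13),(.13,.145),(.145,.17)):
    s=A[(A[:,2]>a)&(A[:,2]<b)]
    if len(s)>3: print(a,len(s),s.mean(0).round(3),s[:,:2].min(0).round(3),s[:,:2].max(0).round(3),cv2.minAreaRect(s[:,:2].astype(np.float32)))
```

```text
0.006 159 [0.542 0.016 0.009] [ 0.516 -0.016] [0.569 0.032] ((0.5425266623497009, 0.009428545832633972), (0.051862601190805435, 0.04402543231844902), 8.751412391662598)
0.02 250 [0.541 0.014 0.039] [ 0.522 -0.007] [0.562 0.024] ((0.54095858335495, 0.00982256792485714), (0.03948311507701874, 0.027703749015927315), 9.036410331726074)
0.06 72 [0.541 0.014 0.07 ] [0.528 0.004] [0.555 0.018] ((0.5407842397689819, 0.011482585221529007), (0.027826914563775063, 0.012125606648623943), 7.901288986206055)
0.085 100 [0.555 0.015 0.091] [0.528 0.004] [0.584 0.025] ((0.5553920865058899, 0.014604257419705391), (0.05579878389835358, 0.01660596951842308), 4.327071189880371)
0.1 61 [0.563 0.016 0.109] [0.528 0.007] [0.58  0.023] ((0.5546520948410034, 0.016805101186037064), (0.015787936747074127, 0.051366038620471954), 85.23750305175781)
0.115 111 [0.552 0.016 0.123] [0.519 0.004] [0.576 0.022] ((0.5482257008552551, 0.015565810725092888), (0.01703537255525589, 0.05708684027194977), 84.00532531738281)
0.13 191 [0.54  0.01  0.137] [ 0.519 -0.015] [0.573 0.021] ((0.5449729561805725, 0.006986388936638832), (0.05183154344558716, 0.02747947722673416), 25.299497604370117)
0.145 498 [0.546 0.008 0.156] [ 0.527 -0.009] [0.568 0.02 ] ((0.5471441745758057, 0.005152503028512001), (0.040955428034067154, 0.028598250821232796), 4.543840408325195)
```

View pics/w1c.png

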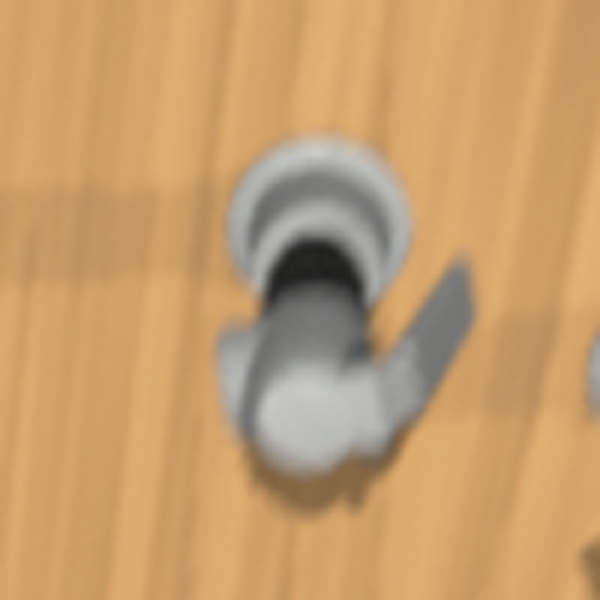

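```bash
cat >> h.py <<'E'
def ray(C,u,v,z):
    n=cv2.undistortPoints(np.array([[[u,v]]],float),C["K"],C["d"])[0,0]
    d=C["R"]@[n[0],n[1],1]; return C["o"]+d*(z-C["o"][2])/d[2]
E
python3 - <<'E'
from h import *
C=dict(np.load("/tmp/w1.npz")); W=cloud(C)
f=lambda x,y,z:ray(C,260+x/6-.4,150+y/6-.4,z)
print("foot",f(320,225,.004),"dome",f(306,410,.158))
a,b=f(462,255,.083),f(475,305,.083); print("trig bottom",a,b,np.linalg.norm(a-b),np.degrees(np.arctan2(*(a-b)[:2])))
a,b=f(222,340,.126),f(240,435,.126); print("nozzle",a,b,np.degrees(np.arctan2(*(a-b)[:2])))
# trigger cloud pts
A=W[150:250,260:350].reshape(-1,3); s=A[(A[:,2]>.08)&(A[:,2]<.13)&(A[:,0]>.564)&(A[:,0]<.61)]
print(len(s),s.mean(0)); c,res,_,_=np.linalg.lstsq(np.c_[s[:,1:],np.ones(len(s))],s[:,0],rcond=None); print("x=",c)
# top camera check
E
```

```text
foot [0.54170532 0.00178693 0.004     ] dome [0.54079829 0.00203027 0.158     ]
trig bottom [0.57815748 0.02187241 0.083     ] [0.58394066 0.00855714 0.083     ] 0.014516936828919915 -23.47660061769047
nozzle [0.51897532 0.00438083 0.126     ] [ 0.52657262 -0.01988479  0.126     ] -17.384760645973266
118 [0.57519533 0.01680049 0.1084919 ]
x= [-0.44600009 -0.31323374  0.61667167]
```

Call:
play_rows:
  increments:
    - [[-0.002, 0.02, -0.025], [0, 0, 0]]
    - [[-0.002, 0.02, -0.025], [0, 0, 0]]
    - [[-0.0016, 0.02, -0.024], [0, 0, 0]]
    - [[0, 0.03, 0], [0, -6, 0]]
    - [[0, 0.03, 0], [0, -5.5, 0]]
    - [[0, 0.03, 0], [0, 0, 0]]
    - [[0, 0.03, 0], [0, 0, 0]]
    - [[0, 0, 0], [0, 0, 0]]
    - [[0, 0, 0], [0, 0, 0]]
  gripper: 0.0854

```text
t: 3.12
eef_pos: [0.5444, 0.0058, 0.2205]
tool_rot: [-0.696, 0.696, 0.123, -0.125]
contact_force: [0.5, 0.3, -0.1]
gripper_width: 1.0
```

Run:
```python
from h import *
p,R,o=pose(); print(p,np.degrees(np.arctan2(R[1,0],R[0,0])))
C=cam("wrist"); W=cloud(C)
A=W.reshape(-1,3); 
u=np.array([np.cos(np.radians(20)),np.sin(np.radians(20))])
A=A[(abs(A[:,0]-.545)<.06)&(abs(A[:,1]-.005)<.045)&(A[:,2]<.17)]
s=A[A[:,2]>.145]; print("dome",len(s),s.min(0),s.max(0))
s=A[(A[:,2]>.075)&(A[:,2]<.13)&((A[:,:2]-[.5415,.002])@u>.026)]; print(len(s),s.mean(0)); 
c=np.linalg.lstsq(np.c_[s[:,1:],np.ones(len(s))],s[:,0],rcond=None)[0]; print(c,s.min(0),s.max(0),np.degrees(np.arctan(-c[0])))
cv2.imwrite("pics/w2.png",C["c"][...,::-1])
```

```text
[0.54443294 0.00578193 0.22051728] 20.155182954837148
dome 1685 [ 0.52659645 -0.01132697  0.14502324] [0.56781611 0.02024239 0.16113814]
210 [0.57451305 0.01771332 0.10902311]
[-0.49138101 -0.31678049  0.61775344] [0.56441969 0.00575057 0.08484822] [0.58449388 0.02484233 0.12987926] 26.168625464484837
```

View pics/w2.png

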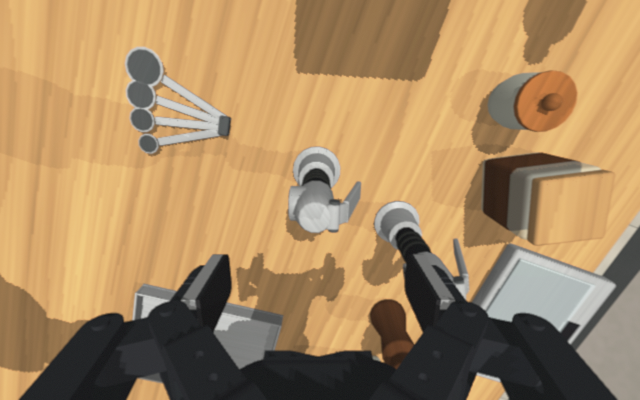

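Call:
play_rows:
  increments:
    - [[0.001, 0.02, -0.002], [0, -4, 0]]
    - [[0, 0.025, 0], [0, 0, 0]]
    - [[0, 0.025, 0], [0, 0, 0]]
    - [[0, 0.025, 0], [0, 0, 0]]
    - [[0, 0.0255, 0], [0, 0, 0]]
    - [[0, 0, 0], [0, 0, 0]]
    - [[0, 0, 0], [0, 0, 0]]

```text
t: 3.75
eef_pos: [0.5479, 0.0044, 0.102]
tool_rot: [-0.691, 0.691, 0.148, -0.148]
contact_force: [1.4, -0.7, 0.8]
gripper_width: 0.998
```

Call:
play_rows:
  increments:
    - [[0, 0, 0], [0, 0, 0]]
    - [[0, 0, 0], [0, 0, 0]]
    - [[0, 0, 0], [0, 0, 0]]
    - [[0, 0, 0], [0, 0, 0]]
    - [[0, 0, 0], [0, 0, 0]]
    - [[0, 0, 0], [0, 0, 0]]
    - [[0, 0, 0], [0, 0, 0]]
    - [[0, 0, 0], [0, 0, 0]]
    - [[0, 0, 0], [0, 0, 0]]
    - [[0, 0, 0], [0, 0, 0]]
  gripper: 0.03
  grip_force: 25

```text
t: 4.58
eef_pos: [0.5447, 0.0032, 0.1022]
tool_rot: [0.692, -0.691, -0.146, 0.148]
contact_force: [-11.9, -2.4, 12.4]
gripper_width: 0.549
```

Opening reads 46.9 mm, as expected fully squeezed; hold briefly, then release.

Call:
play_rows:
  increments:
    - [[0, 0, 0], [0, 0, 0]]
    - [[0, 0, 0], [0, 0, 0]]
    - [[0, 0, 0], [0, 0, 0]]
    - [[0, 0, 0], [0, 0, 0]]
  grip_force: 35

```text
t: 4.92
eef_pos: [0.5446, 0.0032, 0.1023]
tool_rot: [0.692, -0.691, -0.146, 0.148]
contact_force: [-11.7, -2.6, 13.5]
gripper_width: 0.544
```

Call:
play_rows:
  increments:
    - [[0, 0, 0], [0, 0, 0]]
    - [[0, 0, 0], [0, 0, 0]]
    - [[0, 0, 0], [0, 0, 0]]
    - [[0, 0, 0], [0, 0, 0]]
    - [[0, 0, 0], [0, 0, 0]]
    - [[0, 0, 0], [0, 0, 0]]
    - [[0, 0, 0], [0, 0, 0]]
    - [[0, 0, 0], [0, 0, 0]]
    - [[0, -0.02, 0], [0, 0, 0]]
    - [[0, -0.03, 0], [0, 0, 0]]
    - [[0, -0.03, 0], [0, 0, 0]]
    - [[0, -0.03, 0], [0, 0, 0]]
    - [[0, -0.03, 0], [0, 0, 0]]
    - [[0, -0.03, 0], [0, 0, 0]]
    - [[0, 0, 0], [0, 0, 0]]
  gripper: 0.0854

```text
t: 6.17
eef_pos: [0.5501, 0.0039, 0.2767]
tool_rot: [-0.691, 0.692, 0.151, -0.144]
contact_force: [1.3, -0.2, -0.4]
gripper_width: 0.997
```

Run:
```python
from h import *
p,R,o=pose(); print(p,R.round(3),np.degrees(np.arctan2(R[1,0],R[0,0])),o["q"].round(2))
C=cam("wrist"); A=cloud(C).reshape(-1,3)
u=np.array([np.cos(np.radians(24)),np.sin(np.radians(24))])
A=A[(abs(A[:,0]-.545)<.06)&(abs(A[:,1]-.005)<.045)&(A[:,2]<.13)&(A[:,2]>.075)]
d=(A[:,:2]-[.5415,.002])@u
for z in(.085,.095,.105,.112,.12): print(z,np.percentile(d[abs(A[:,2]-z)<.004],90).round(4))
```

```text
[0.55014041 0.00393859 0.27666729] [[ 0.913  0.009 -0.409]
 [ 0.409  0.002  0.913]
 [ 0.009 -1.    -0.002]] 24.12498294253999 [-0.56  0.24  0.53  1.84 -0.14  1.09  0.44]
0.085 0.0261
0.095 0.0418
0.105 0.0392
0.112 0.037
0.12 0.0343
```

Call:
play_rows:
  increments:
    - [[0.002, 0, 0.0318], [0, 0, 0]]
    - [[0.002, 0, 0.0318], [0, 0, 0]]
    - [[0.002, 0, 0.0318], [0, 0, 0]]
    - [[0.002, 0, 0.0318], [0, 0, 0]]
    - [[0.002, 0, 0.0318], [0, 0, 0]]
    - [[0.002, 0, 0.0318], [0, 0, 0]]
    - [[0.002, 0, 0.0318], [0, 0, 0]]
    - [[0.002, 0, 0.0318], [0, 0, 0]]
    - [[0, 0, 0], [0, 7, 0]]
    - [[0, 0, 0], [0, 0, 0]]
    - [[0, 0, 0], [0, 0, 0]]
  gripper: 0.06

```text
t: 7.13
eef_pos: [0.4571, 0.2421, 0.2697]
tool_rot: [-0.699, 0.7, 0.106, -0.107]
contact_force: [0.3, 0.3, -0.1]
gripper_width: 0.706
```

```bash
cat > bar.py <<'E'
from h import *
p,R,o=pose(); print(p,R.round(3).tolist(),np.degrees(np.arctan2(R[1,0],R[0,0])),o["q"].round(2))
C=cam("wrist"); A=cloud(C).reshape(-1,3)
b=A[(A[:,2]>.176)&(A[:,2]<.19)&(abs(A[:,0]-.461)<.04)&(abs(A[:,1]-.243)<.05)]
print(len(b),b.mean(0),b.max(0)[2],cv2.minAreaRect(b[:,:2].astype(np.float32)))
f=A[(A[:,2]>.144)&(A[:,2]<.157)&(abs(A[:,0]-.526)<.1)&(abs(A[:,1]-.263)<.1)]
print(len(f),cv2.minAreaRect(f[:,:2].astype(np.float32)),np.median(f[:,2]))
save(C,"w3.png")
E
python3 bar.py
```

```text
[0.45713685 0.24214428 0.26970729] [[0.955, -0.001, -0.298], [0.298, -0.002, 0.955], [-0.002, -1.0, -0.001]] 17.318038052012756 [-0.94  0.18  0.39  1.9  -0.08  1.08 -0.22]
952 [0.46022057 0.24643084 0.18498718] 0.18796248711782484 ((0.46084487438201904, 0.24458864331245422), (0.009936241433024406, 0.06394471973180771), 16.546833038330078)
20123 ((0.5239584445953369, 0.2632570266723633), (0.14361904561519623, 0.12998294830322266), 16.57752799987793) 0.15123807286566066
```

View pics/w3.png

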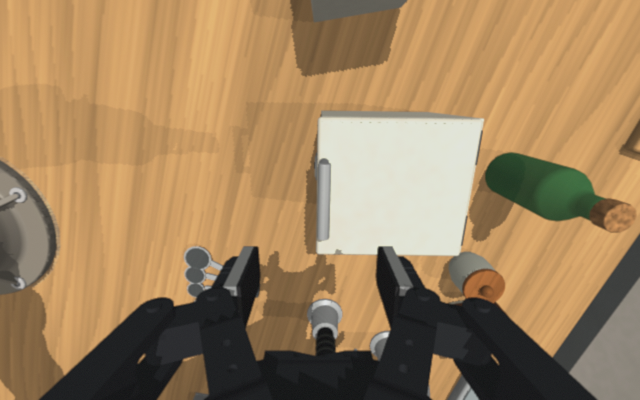

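The bar lies along (323,200) in the picture, flap square to it, hinge side near the bottle: bar centre (0.461, 0.245), 64 mm long as stated.

Call:
play_rows:
  increments:
    - [[0.0043, 0.02, 0.0013], [0, 0.7, 0]]
    - [[0, 0.02, 0], [0, 0, 0]]
    - [[0, 0.02, 0], [0, 0, 0]]
    - [[0, 0.02, 0], [0, 0, 0]]
    - [[0, 0.0225, 0], [0, 0, 0]]
    - [[0, 0, 0], [0, 0, 0]]
    - [[0, 0, 0], [0, 0, 0]]

```text
t: 7.77
eef_pos: [0.4611, 0.2437, 0.1676]
tool_rot: [-0.699, 0.701, 0.1, -0.102]
contact_force: [-0.2, -0.0, 1.5]
gripper_width: 0.707
```

Call:
play_rows:
  increments:
    - [[0, 0, 0], [0, 0, 0]]
    - [[0, 0, 0], [0, 0, 0]]
    - [[0, 0, 0], [0, 0, 0]]
    - [[0, 0, 0], [0, 0, 0]]
    - [[0, 0, 0], [0, 0, 0]]
    - [[0, 0, 0], [0, 0, 0]]
    - [[0, 0, 0], [0, 0, 0]]
  gripper: 0.0
  grip_force: 25

```text
t: 8.35
eef_pos: [0.461, 0.2455, 0.1692]
tool_rot: [0.7, -0.7, -0.101, 0.101]
contact_force: [-2.6, -0.6, 6.3]
gripper_width: 0.101
```

Run:
```python
import numpy as np
t=np.linspace(0,1.56,27); x=-134*np.cos(t)+38*np.sin(t); z=134*np.sin(t)+38*np.cos(t)
print([[round(a,1),round(-b,1)] for a,b in zip(np.diff(x),np.diff(z))])
```

```text
[[np.float64(2.5), np.float64(-8.0)], [np.float64(3.0), np.float64(-7.8)], [np.float64(3.5), np.float64(-7.6)], [np.float64(3.9), np.float64(-7.4)], [np.float64(4.3), np.float64(-7.1)], [np.float64(4.8), np.float64(-6.9)], [np.float64(5.2), np.float64(-6.6)], [np.float64(5.5), np.float64(-6.2)], [np.float64(5.9), np.float64(-5.9)], [np.float64(6.3), np.float64(-5.5)], [np.float64(6.6), np.float64(-5.2)], [np.float64(6.9), np.float64(-4.7)], [np.float64(7.1), np.float64(-4.3)], [np.float64(7.4), np.float64(-3.9)], [np.float64(7.6), np.float64(-3.4)], [np.float64(7.8), np.float64(-3.0)], [np.float64(8.0), np.float64(-2.5)], [np.float64(8.1), np.float64(-2.0)], [np.float64(8.2), np.float64(-1.5)], [np.float64(8.3), np.float64(-1.0)], [np.float64(8.3), np.float64(-0.5)], [np.float64(8.4), np.float64(-0.0)], [np.float64(8.3), np.float64(0.5)], [np.float64(8.3), np.float64(1.0)], [np.float64(8.2), np.float64(1.5)], [np.float64(8.1), np.float64(1.9)]]
```

Call:
play_rows:
  increments:
    - [[0.0025, -0.008, 0], [0, 0, 0]]
    - [[0.003, -0.0078, 0], [0, 0, 0]]
    - [[0.0035, -0.0076, 0], [0, 0, 0]]
    - [[0.0039, -0.0074, 0], [0, 0, 0]]
    - [[0.0043, -0.0071, 0], [0, 0, 0]]
    - [[0.0048, -0.0069, 0], [0, 0, 0]]
    - [[0.0052, -0.0066, 0], [0, 0, 0]]
    - [[0.0055, -0.0062, 0], [0, 0, 0]]
    - [[0.0059, -0.0059, 0], [0, 0, 0]]
    - [[0.0063, -0.0055, 0], [0, 0, 0]]
    - [[0, 0, 0], [0, 0, 0]]

```text
t: 9.27
eef_pos: [0.5035, 0.2581, 0.2398]
tool_rot: [0.7, -0.7, -0.1, 0.102]
contact_force: [-13.2, -4.4, 14.1]
gripper_width: 0.103
```

Call:
play_rows:
  increments:
    - [[0.0066, -0.0052, 0], [0, 0, 0]]
    - [[0.0069, -0.0047, 0], [0, 0, 0]]
    - [[0.0071, -0.0043, 0], [0, 0, 0]]
    - [[0.0074, -0.0039, 0], [0, 0, 0]]
    - [[0.0076, -0.0034, 0], [0, 0, 0]]
    - [[0.0078, -0.003, 0], [0, 0, 0]]
    - [[0, 0, 0], [0, 0, 0]]

```text
t: 9.85
eef_pos: [0.5479, 0.2714, 0.2639]
tool_rot: [0.7, -0.699, -0.102, 0.1]
contact_force: [-4.3, -0.5, 10.1]
gripper_width: 0.105
```

Call:
play_rows:
  increments:
    - [[0.008, -0.0025, 0], [0, 0, 0]]
    - [[0.0081, -0.002, 0], [0, 0, 0]]
    - [[0.0082, -0.0015, 0], [0, 0, 0]]
    - [[0.0083, -0.001, 0], [0, 0, 0]]
    - [[0.0083, -0.0005, 0], [0, 0, 0]]
    - [[0.0084, 0, 0], [0, 0, 0]]
    - [[0.0083, 0.0005, 0], [0, 0, 0]]
    - [[0, 0, 0], [0, 0, 0]]

```text
t: 10.52
eef_pos: [0.6026, 0.2876, 0.2682]
tool_rot: [0.7, -0.7, -0.102, 0.101]
contact_force: [-1.7, 3.2, 2.2]
gripper_width: 0.101
```

Call:
play_rows:
  increments:
    - [[0.0083, 0.001, 0], [0, 0, 0]]
    - [[0.0082, 0.0015, 0], [0, 0, 0]]
    - [[0.0081, 0.0019, 0], [0, 0, 0]]
    - [[0.004, 0.001, 0], [0, 0, 0]]
    - [[0, 0, 0], [0, 0, 0]]

```text
t: 10.93
eef_pos: [0.6295, 0.2954, 0.2629]
tool_rot: [0.7, -0.7, -0.101, 0.101]
contact_force: [-2.3, 3.5, 1.8]
gripper_width: 0.104
```

Call:
play_rows:
  increments:
    - [[0, 0, 0], [0, 0, 0]]
    - [[0, 0, 0], [0, 0, 0]]
    - [[0, 0, 0], [0, 0, 0]]
    - [[0, -0.005, 0], [0, 0, 0]]
    - [[0, -0.01, 0], [0, 0, 0]]
    - [[0, -0.02, 0], [0, 0, 0]]
    - [[0, -0.03, 0], [0, 0, 0]]
    - [[0, -0.03, 0], [0, 0, 0]]
    - [[0, 0, 0], [0, 0, 0]]
    - [[0, 0, 0], [0, 0, 0]]
    - [[0, 0, 0], [0, 0, 0]]
  gripper: 0.026

```text
t: 11.85
eef_pos: [0.6285, 0.2947, 0.3588]
tool_rot: [0.7, -0.7, -0.101, 0.101]
contact_force: [-0.1, -0.2, -0.5]
gripper_width: 0.307
```

Run:
```python
from h import *
p,R,o=pose(); print(p,np.degrees(np.arctan2(R[1,0],R[0,0])),o["q"].round(2),o["t"],o["contact_force"])
C=cam("scene"); W=cloud(C)
v=C["c"][150:330,300:460,::-1]; cv2.imwrite("pics/s2.png",cv2.resize(v,None,fx=3.5,fy=3.3))
```

```text
[0.62847503 0.29468335 0.35878503] 16.445805932988648 [-0.8   0.45  0.41  1.36 -0.18  1.37 -0.1 ] 11.85 [-0.09618814 -0.22084452 -0.47957456]
```

View pics/s2.png

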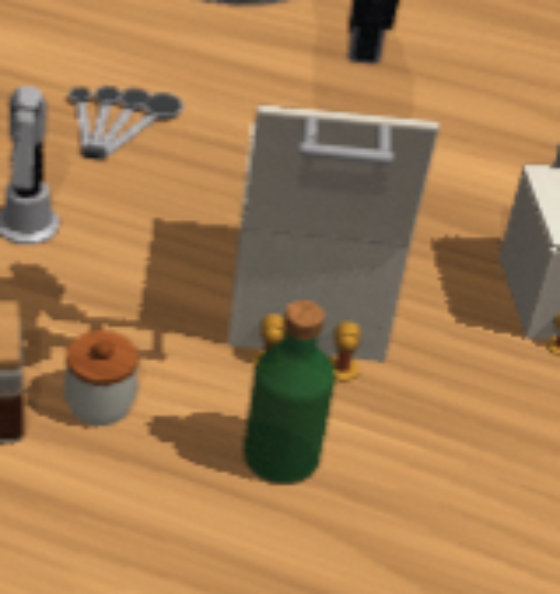

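Flap stands open against its stop (panel facing camera). Now turn 90° and view the cartridge.

Call:
play_rows:
  increments:
    - [[-0.02, 0, 0], [0, -7, 0]]
    - [[0, 0, 0], [0, -7, 0]]
    - [[0, 0, 0], [0, -7, 0]]
    - [[0, 0, 0], [0, -7, 0]]
    - [[0, 0, 0], [0, -7, 0]]
    - [[0, 0, 0], [0, -7, 0]]
    - [[0, 0, 0], [0, -7, 0]]
    - [[0, 0, 0], [0, -7, 0]]
    - [[0, 0, 0], [0, -7, 0]]
    - [[0, 0, 0], [0, -7, 0]]
    - [[0, 0, 0], [0, -7, 0]]
    - [[0, 0, 0], [0, -7, 0]]
    - [[0, 0, 0], [0, -6, 0]]
    - [[0, 0, 0.03], [0, 0, 0]]
    - [[0, 0, 0.03], [0, 0, 0]]
    - [[0, 0, 0.028], [0, 0, 0]]
    - [[0, 0, 0], [0, 0, 0]]
    - [[0, 0, 0], [0, 0, 0]]
  gripper: 0.045

```text
t: 13.4
eef_pos: [0.5237, 0.2639, 0.3579]
tool_rot: [0.423, -0.423, -0.566, 0.567]
contact_force: [-0.2, 0.2, -0.1]
gripper_width: 0.53
```

Run:
```python
from h import *
p,R,o=pose(); print(p,R.round(3).tolist(),np.degrees(np.arctan2(R[1,0],R[0,0])),o["q"].round(2))
C=cam("wrist"); A=cloud(C).reshape(-1,3); save(C,"w4.png")
A=A[(np.hypot(A[:,0]-.525,A[:,1]-.263)<.055)]
g=A[(A[:,2]>.122)&(A[:,2]<.145)]; g=g[np.hypot(*(g[:,:2]-[.525,.263]).T)<.04]
print(len(g),g.mean(0),g[:,2].max(),cv2.minAreaRect(g[:,:2].astype(np.float32)))
t=g[g[:,2]>.130]; print(len(t),t.mean(0),cv2.minAreaRect(t[:,:2].astype(np.float32)))
f=A[(A[:,2]>.099)&(A[:,2]<.108)]; print(len(f),cv2.minEnclosingCircle(f[:,:2].astype(np.float32)))
```

```text
[0.52372718 0.26393046 0.35789952] [[-0.284, -0.001, -0.959], [0.959, -0.001, -0.284], [-0.0, -1.0, 0.001]] 106.50361622281903 [-0.65  0.24  0.1   1.61 -0.02  1.29  1.31]
316 [0.52486482 0.26354232 0.13232883] 0.13512845406715734 ((0.5259889960289001, 0.2637726664543152), (0.011991797015070915, 0.039844151586294174), 83.20280456542969)
295 [0.5254236  0.26367702 0.13278268] ((0.5259866118431091, 0.2637712359428406), (0.011973103508353233, 0.03984316065907478), 83.13733673095703)
1867 ((0.5262010097503662, 0.26387134194374084), 0.035960499197244644)
```

View pics/w4.png

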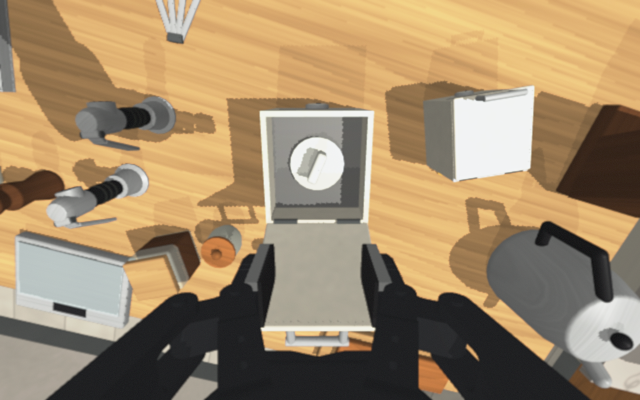

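The cartridge's grip is at (315,163), turned ~23° relative to the case; size 12×40 mm, height 0.133 as expected.

Call:
play_rows:
  increments:
    - [[-0.0007, 0.025, -0.0022], [0, 6, 0]]
    - [[0, 0.025, 0], [0, 6, 0]]
    - [[0, 0.025, 0], [0, 6, 0]]
    - [[0, 0.025, 0], [0, 5.3, 0]]
    - [[0, 0.025, 0], [0, 0, 0]]
    - [[0, 0.025, 0], [0, 0, 0]]
    - [[0, 0.02, 0], [0, 0, 0]]
    - [[0, 0.02, 0], [0, 0, 0]]
    - [[0, 0.02, 0], [0, 0, 0]]
    - [[0, 0.02, 0], [0, 0, 0]]
    - [[0, 0.019, 0], [0, 0, 0]]
    - [[0, 0, 0], [0, 0, 0]]
    - [[0, 0, 0], [0, 0, 0]]

```text
t: 14.53
eef_pos: [0.5273, 0.2639, 0.1081]
tool_rot: [0.529, -0.529, -0.468, 0.47]
contact_force: [-0.2, -0.1, 0.7]
gripper_width: 0.529
```

Call:
play_rows:
  increments:
    - [[0, 0, 0], [0, 0, 0]]
    - [[0, 0, 0], [0, 0, 0]]
    - [[0, 0, 0], [0, 0, 0]]
    - [[0, 0, 0], [0, 0, 0]]
    - [[0, 0, 0], [0, 0, 0]]
    - [[0, 0, 0], [0, 0, 0]]
    - [[0, 0, 0], [0, 0, 0]]
  gripper: 0.0
  grip_force: 50

```text
t: 15.12
eef_pos: [0.5284, 0.2647, 0.1108]
tool_rot: [-0.529, 0.529, 0.47, -0.468]
contact_force: [-0.0, -0.2, 6.0]
gripper_width: 0.13
```

Call:
play_rows:
  increments:
    - [[0, -0.012, 0], [0, 0, 0]]
    - [[0, -0.015, 0], [0, 0, 0]]
    - [[0, -0.015, 0], [0, 0, 0]]
    - [[0, -0.015, 0], [0, 0, 0]]
    - [[0, -0.015, 0], [0, 0, 0]]
    - [[0, -0.015, 0], [0, 0, 0]]
    - [[0, -0.015, 0], [0, 0, 0]]
    - [[0, -0.015, 0], [0, 0, 0]]
    - [[0, -0.015, 0], [0, 0, 0]]
    - [[0, -0.015, 0], [0, 0, 0]]
    - [[0, -0.015, 0], [0, 0, 0]]
    - [[0, -0.015, 0], [0, 0, 0]]
    - [[0, -0.015, 0], [0, 0, 0]]
    - [[0, 0, 0], [0, 0, 0]]
    - [[0, 0, 0], [0, 0, 0]]

```text
t: 16.37
eef_pos: [0.5272, 0.2642, 0.302]
tool_rot: [-0.529, 0.529, 0.47, -0.469]
contact_force: [-0.0, 0.0, -2.7]
gripper_width: 0.124
```

Run:
```python
from h import *
p,R,o=pose(); print(p,R.round(3).tolist(),np.degrees(np.arctan2(R[1,0],R[0,0])),o["q"].round(2),o["gripper_width"])
for n in("scene","top"):
    C=cam(n); A=cloud(C).reshape(-1,3)
    t=A[(A[:,2]<.028)&(A[:,2]>.012)&(abs(A[:,0]-.476)<.13)&(abs(A[:,1]+.297)<.11)]
    print(n,len(t),cv2.minAreaRect(t[:,:2].astype(np.float32)))
    b=A[(A[:,2]>.13)&(A[:,2]<.35)&(np.hypot(A[:,0]-p[0],A[:,1]-p[1])<.045)]; print(np.histogram(b[:,2],bins=[.13,.15,.17,.19,.21,.23,.25,.27,.3,.35])[0], b[b[:,2]<.25].min(0))
C=cam("scene"); cv2.imwrite("pics/s3.png",cv2.resize(C["c"][100:300,280:480,::-1],None,fx=3,fy=3))
```

```text
[0.52724838 0.26420361 0.30201693] [[0.119, 0.001, -0.993], [0.993, 0.001, 0.119], [0.001, -1.0, -0.001]] 83.15705271295644 [-0.69  0.28  0.15  1.69 -0.05  1.18  0.92] 0.1242501397982662
scene 432 ((0.4773525893688202, -0.29659581184387207), (0.21209214627742767, 0.15411175787448883), 4.512997627258301)
[  0   0   0   5  98 124 130 373 246] [0.51695816 0.23575764 0.20525061]
top 292 ((0.4769878685474396, -0.2993620038032532), (0.20122390985488892, 0.15363144874572754), 4.779970169067383)Traceback (most recent call last):
  File "<stdin>", line 7, in <module>
    return umr_minimum(a, axis, None, out, keepdims, initial, where)
ValueError: zero-size array to reduction operation minimum which has no identity
```

Call:
play_rows:
  increments:
    - [[-0.008, 0, 0], [0, 0, 0]]
    - [[-0.016, 0, -0.001], [0, 0, 0]]
    - [[-0.024, 0, -0.001], [0, 0, 0]]
    - [[-0.028, 0, -0.001], [0, 0, 0]]
    - [[-0.028, 0, -0.001], [0, 0, 0]]
    - [[-0.028, 0, -0.001], [0, 0, 0]]
    - [[-0.028, 0, -0.001], [0, 0, 0]]
    - [[-0.028, 0, -0.001], [0, 0, 0]]
    - [[-0.028, 0, -0.001], [0, 0, 0]]
    - [[-0.028, 0, -0.001], [0, 0, 0]]
    - [[-0.028, 0, -0.001], [0, 0, 0]]
    - [[-0.028, 0, -0.001], [0, 0, 0]]
  grip_force: 60

```text
t: 17.47
eef_pos: [0.501, -0.038, 0.3009]
tool_rot: [0.53, -0.529, -0.469, 0.469]
contact_force: [1.0, 0.4, -2.0]
gripper_width: 0.122
```

Call:
play_rows:
  increments:
    - [[-0.028, 0, -0.001], [0, 0, 0]]
    - [[-0.028, 0, -0.001], [0, 0, 0]]
    - [[-0.028, 0, -0.001], [0, 0, 0]]
    - [[-0.028, 0, -0.001], [0, 0, 0]]
    - [[-0.028, 0, -0.001], [0, 0, 0]]
    - [[-0.028, 0, -0.001], [0, 0, 0]]
    - [[-0.028, 0, 0], [0, 0, 0]]
    - [[-0.028, 0, 0], [0, 0, 0]]
    - [[-0.022, 0, 0], [0, 0, 0]]
    - [[-0.012, 0, 0], [0, 0, 0]]
    - [[-0.006, 0, 0], [0, 0, 0]]
    - [[0, 0, 0], [0, 0, 0]]
    - [[0, 0, 0], [0, 0, 0]]
    - [[0, 0, 0], [0, 0, 0]]

```text
t: 18.63
eef_pos: [0.477, -0.2966, 0.3011]
tool_rot: [0.529, -0.528, -0.47, 0.469]
contact_force: [-0.7, 0.7, -1.8]
gripper_width: 0.127
```

Run:
```python
from h import *
p,R,o=pose(); print(p,R.round(3).tolist(),o["q"].round(2),o["gripper_width"],o["contact_force"])
C=cam("scene"); A=cloud(C).reshape(-1,3)
t=A[(A[:,2]<.028)&(A[:,2]>.012)&(abs(A[:,0]-.476)<.13)&(abs(A[:,1]+.297)<.11)]
print(len(t),cv2.minAreaRect(t[:,:2].astype(np.float32)))
b=A[(A[:,2]>.05)&(A[:,2]<.27)&(np.hypot(A[:,0]-p[0],A[:,1]-p[1])<.06)]; print(b.min(0),np.median(b,0))
cv2.imwrite("pics/s3.png",cv2.resize(C["c"][60:310,150:470,::-1],None,fx=2.4,fy=2.4))
```

```text
[ 0.47701607 -0.29661157  0.30110668] [[0.118, -0.0, -0.993], [0.993, 0.001, 0.118], [0.001, -1.0, 0.0]] [ 0.02  0.24  0.52  1.77 -0.13  1.16  2.03] 0.12710000285743317 [-0.74375127  0.72476221 -1.80048166]
420 ((0.4753551781177521, -0.2959688901901245), (0.21323877573013306, 0.15492577850818634), 4.875173568725586)
[ 0.45781004 -0.3186283   0.20393308] [ 0.49469165 -0.27925202  0.24058759]
```

View pics/s3.png

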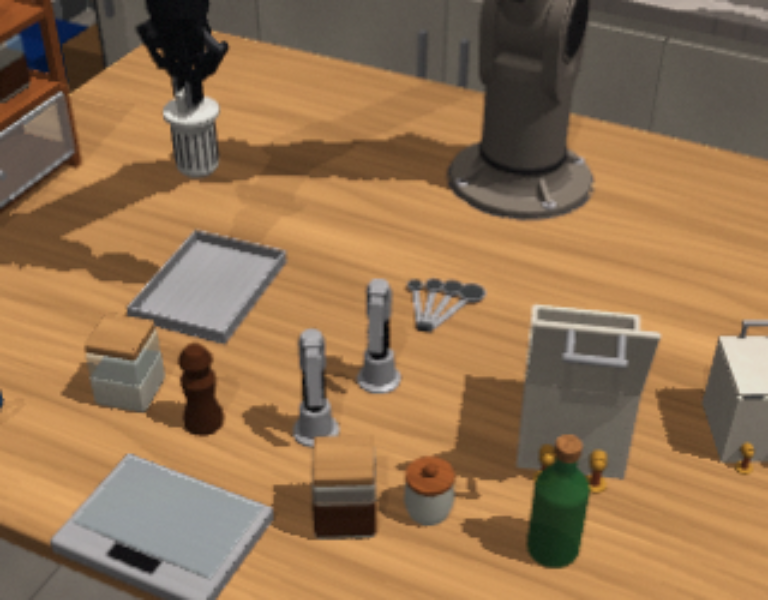

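The cartridge hangs upright at (193,135) over the tray's middle, the flap is open, and the counter is undisturbed. I'll let it settle, then hand in.

Call:
play_rows:
  increments:
    - [[0, 0, 0], [0, 0, 0]]
    - [[0, 0, 0], [0, 0, 0]]
    - [[0, 0, 0], [0, 0, 0]]
    - [[0, 0, 0], [0, 0, 0]]
    - [[0, 0, 0], [0, 0, 0]]
    - [[0, 0, 0], [0, 0, 0]]

```text
t: 19.18
eef_pos: [0.477, -0.2978, 0.3014]
tool_rot: [-0.529, 0.529, 0.469, -0.469]
contact_force: [0.6, -0.1, -2.1]
gripper_width: 0.123
```

Run:
```python
from h import *
from station import hand_in
p,R,o=pose(); print(p,abs(o["joint_vel"]).max(),o["t"],o["gripper_width"])
print(hand_in())
```

```text
[ 0.47699222 -0.29775757  0.30139688] 0.0015489539267719088 19.1833 0.12282423460030228
the job is handed in; nothing more can be done
None
```

I squeezed and released the trigger of the sprayer nearest the robot. I then lifted the larger case's flap back until it stayed open, drew the cartridge out by its grip, and handed in with it held over the drip tray. The hand-in at 19.2 s gave no verdict.

- **Sprayer:** the fingers closed to about 47 mm, the stated gap with the trigger fully in. After release the depth image put the trigger face 37 mm from the handset's axis at pad height. The stated rest value is 35 mm, so that is a 2 mm difference.
- **Flap:** the pictures after letting go and just before hand-in both show it leaning back open.
- **Cartridge:** it was held upright and still, within about 3 mm of the tray's measured centre. Its underside was about 0.20 m above the counter, clear of tray and case.
- **Counter:** the tray measured within about 4 mm of where it started, and the bystanders looked unmoved in the last picture. I judged the bystanders by eye and did not measure them again.

No check failed. The force on the tool peaked at about 19 N in the readings taken between moves, during the flap lift; I have no readings during the moves themselves.

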